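Check the casting mould's plate spacing with a taper gauge

TASK

Take the steel taper gauge out of the tube rack and slide its blade, thin end down, into the open top of the casting mould, midway along the opening, between the two plates, until it drags snugly against both of them. Push gently so that the plates are not forced apart, and leave the tubes, the beaker and the dish undisturbed. Finish holding the gauge upright at that depth, so that the spacing can be read off it: do not let go.

Things in the scene. Friction and masses are not known exactly. Their poses are not given: they have to be found in the camera images.
- gauge: Wedge taper gauge, 110 g, upright in a rack hole. Origin: middle of the blade's thin lower end, z up along it. Steel blade 80 mm long, 16 mm wide (its y); thickness (its x) 1.5 mm at the thin end, growing 1 mm per 15 mm, evenly to both sides, to 6.8 mm at z = 80 mm. Its shoulder (z = 80 mm) rests on the rack's top. The same after a half turn about z.
- handle (a point): Middle of the gauge's ribbed aluminium handle, 115 mm above the thin end: 14 mm thick (gauge x), 26 mm wide (gauge y), 70 mm tall (35 mm above and below this point). The place to grip. Gripped lightly across its width it can still swivel a little between the fingers, and so line up with the gap.
- mould: Sheet-casting mould, fixed: grey base 125 x 190 x 15 mm carrying two bare aluminium plates, upright, parallel, face to face, the narrow gap between them open at the top. Origin on the bench under the middle of the back plate's inner face; z up, y along the gap, x square to it towards the back plate (fixed, x = 0 to 12 mm, 160 mm long, top at z = 140 mm). The front plate is on the -x side.
- back_edge (a point): Back plate: in the plane of its inner face, level with its top, midway along it. The free gap is 3.5 to 5.0 mm, different each time. The inner top edges have 3 mm bevels at 45 degrees, so the blade bears on the plates 3 mm below their tops. A dark gasket closes the gap at its ends (beyond 65 mm from the middle) and 112 mm below the top.
- front_plate: Front plate, aluminium, 160 x 12 x 125 mm. Origin at the foot of its inner face (z = 15 mm), midway along it. Spring clips at the side edges (up to 108 mm from the middle, below z = 115 mm) hold it: its top gives way, tilting about its foot, only when pushed outward by more than about 3.5 N, then 1 mm for each further 3 N.
- front_edge (a point): Front plate: in the plane of its inner face, level with its top, midway along it. The middle of the gap's mouth is halfway between this point and back_edge. Nothing stands above the plates.
- rack: White tube rack, fixed to the bench, 84 (x) x 190 (y) x 95 mm high. Origin under its middle, z up. Square holes of 20 mm in two rows (x = -19 and +19 mm) of five (y = -72, -36, 0, 36, 72 mm). The gauge and the two tubes stand in three holes of the -x row.
- tube_a: Capped sample tube, 17 mm wide (cap 21 mm), 100 mm long, standing in the rack, its top 13 mm above the rack's. Origin at its foot. Bystander.
- tube_b: The same as tube_a. Bystander.
- beaker: Glass beaker, 72 mm wide, 95 mm high, on the bench beyond the work. Origin under its middle. Bystander.
- dish: Petri dish, 90 mm wide, 15 mm high, on the bench near the robot. Origin under its middle. Bystander.
There are look-alikes about, which are no part of the job. What is meant by the gauge is not brown or red, and is the larger of those in its own colour.

How it is judged:
On the way, in this order (a step that is already met when the one before it is completed fails the run):
1. the gauge is held by the gripper and drawn right out of the rack (thin end above 110 mm) (contact force between the fingers and gauge above 1 N and height (world z) of gauge above 0.11 m), for 0.2 s.
2. held in the gripper, the blade's thin end is between the plates, 10 mm or more below their tops (contact force between the fingers and gauge above 1 N and z of gauge in the frame of mould between 0.05 and 0.13 m and y of gauge in the frame of mould between -0.03 and 0.03 m and x of gauge in the frame of mould below 0 m and x of gauge in the frame of front_plate above 0 m), for 0.1 s.
At the end, for the whole second after the job is handed in: Gauge gripped, still, upright (5 deg), square to the plates (8 deg), within 30 mm of mid-opening, thin end 20 mm or more below the plates' tops, handle clear above them; the blade presses each plate with 1 to 20 N and the front plate's top has given way by less than 2 mm (contact force between gauge and front_plate between 1 and 20 N and contact force between gauge and mould between 1 and 20 N and distance of front_edge from where it was at the start of the episode below 0.002 m and z of gauge in the frame of mould between 0.062 and 0.12 m and y of gauge in the frame of mould between -0.03 and 0.03 m and angle between the z axis of gauge and the z axis of mould, either way round below 0.09 rad and angle between the x axis of gauge and the x axis of mould, either way round below 0.15 rad and contact force between the fingers and gauge above 2 N and linear speed of gauge below 0.01 m/s); the arm keeps its last pose, push and grip.
It fails at once if the front plate is forced open by more than 2.5 mm (distance of front_edge from where it was at the start of the episode above 0.0025 m).
It fails at once if the gauge is rammed against the mould (over 30 N) (contact force between gauge and mould above 30 N).
It fails at once if a bystander is disturbed (distance of any of tube_a, tube_b, beaker, dish from where it was at the start of the episode above 0.02 m).
It also fails if it takes over 70 s, if anything falls off the work surface, if the arm or the gripper's body presses on something with over 40 N, if the wrist force passes 120 N, or if a joint passes its speed limit or range.

ROBOT

A 6-joint arm with a two-finger parallel gripper is mounted at the origin on the work surface. World frame = base frame: x ahead of the robot, y to its left, z up, the work surface at z = 0. Lengths are in m, angles in rad, forces in N, time in s.
With the tool pointing down it reaches from about 0.35 to 0.775 m from the base axis. Payload 7.3 kg.
Tool frame: the origin (TCP) lies midway between the tips of the shut fingers; the grasp point (between the pads) lies 19 mm behind it; z points along the fingers, y is the line along which they close (so a half turn about z gives the same grasp; the last joint's range is limited). The gripper opens to 92 mm and grips with 3 to 60 N. Pads are 19 mm wide; open, the fingers measure 130 mm over their backs; the gripper's body (75 mm by 190 mm) begins 47 mm behind the grasp point.
Start: joints at [-1.362, 0.342, 1.524, -0, 1.275, -0.146], TCP at [0.182, -0.492, 0.227] pointing down, gripper open.
Joint ranges: [-2.53, 2.53], [-0.77, 2.02], [0.04, 2.7], [-1, 4.14], [0.28, 2.66], [-3.11, 3.11]. Speed limits (rad/s): [2.57, 2.57, 3.14, 3.14, 3.14, 3.14].

INTERFACE

Orientations are given as [roll, pitch, yaw] about the fixed x, y, z axes, in that order (R = Rz(yaw) Ry(pitch) Rx(roll)).
In Python, from cell import monitor, vision, workorder gives the robot as it stands.
- The arm moves only by the tool move_arm, never from a script. Its argument "rows" is a list of rows, each a list of 5 numbers: the shift along the world's x, y, z in mm, then the turn about the world's z in rad, then the closure, from -1 (fully open) to 1 (shut). A call has 1 to 12 rows; each row shifts and turns the commanded pose from where the row before left it; what a row does not reach is not made up. A row lasts 1/10 s, in which the tool goes at most 50 mm and 8.59 degrees, less where a joint would pass 70% of its speed; a pose out of reach is approached as far as the arm can. A call is refused whole if a number of a shift passes 50 or a number of a turn 0.15, either way. A call with a gripper value outside its range is refused whole. The fingers move at their own pace and stop on an object; "newtons" is the grip in N (left out, the last holds). Time passes only in rows, so rows that do not move let the fingers close. It gives the time, the measured TCP pose, the force, the opening and the grip force at its end, in the units of the state.
- monitor.observe(): the state, without advancing time (a new reading comes with each control period).
- vision.read_camera(name): name is "side" or "top" or "wrist"; returns the picture (400x640x3 uint8, red, green, blue); there is no depth.
- vision.get_calibration(name): a dict with "K" (3x3 intrinsics, pixels), "T" (4x4, takes a point from camera to world coordinates); the wrist camera has in their place "mount" (4x4, takes a point from camera to tool coordinates, whose origin is the TCP and whose axes are the flange's). Camera axes: x right, y up, looking along -z (the intrinsics and any distortion apply to the point x, -y, -z); pixel columns grow to the right and rows downward; lengths in m; the calibration is good to about 2 mm. A picture is of the moment at which its call begins: read the wrist's pose just before it. get_calibration takes no time and is no camera call.
- workorder.hand_in(): hands the job in; it is judged then, once.
The state is a dict: "time": time; "qpos": joint angles; "qvel": joint speeds; "joint_efforts": joint torques, N m; "tool_pos": TCP position; "tool_rot": TCP orientation; "contact_force": force on the tool from outside, world axes, zero at the start; "torque": the same for the moment, N m; "opening": finger opening in m; "grip_force": force on a finger pad.
Only numpy, scipy, OpenCV 4.12 (cv2) and the standard library are available. Lean on these libraries where they do the work, as an engineer would, in place of code of your own. Each camera call takes 0.05 s, during which the arm holds its last target. There are 200 camera calls.

## Working session

There is one attempt and no reset: what is moved stays moved. The work goes in short steps, Python scripts to look and compute and a tool call to move; the robot and the scene stay as the last step left them, time stands still between calls to the robot, and variables do not carry over. Pictures are saved under pics/ and viewed, at most 10 in all, crops included, and the job is handed in when it is done.

Besides the shell and the picture viewer there is one more tool, called after "Request:" as name([rows], argument=value, ...), one row to a line, values as JSON. move_arm: Moves the arm, as the interface text tells. Its arguments: {"type":"object","properties":{"rows":{"type":"array","items":{"type":"array","items":{"type":"number"}}},"newtons":{"type":"number"}},"required":["rows"]}

```bash
mkdir -p pics
cat > h.py <<'E'
import numpy as np, cv2
from cell import monitor, vision, workorder
def snap(n,f):
    im=vision.read_camera(n); cv2.imwrite(f'pics/{f}.png',im[:,:,::-1]); return im
E
python3 - <<'E'
from h import *
for n in('side','top','wrist'):
    snap(n,n+'0'); c=vision.get_calibration(n); print(n,{k:np.round(v,4).tolist() if not isinstance(v,str) else v for k,v in c.items()})
s=monitor.observe(); print(s)
a=cv2.imread('pics/side0.png');b=cv2.imread('pics/top0.png')
E
```

```text
side {'K': [[509.7822, 0.0, 316.7862], [0.0, 509.7822, 201.7512], [0.0, 0.0, 1.0]], 'T': [[-0.9992, 0.0152, -0.0376, 0.5397], [-0.038, -0.6731, 0.7386, 0.9305], [-0.0141, 0.7394, 0.6731, 0.9506], [0.0, 0.0, 0.0, 1.0]]}
top {'K': [[430.4277, 0.0, 318.6554], [0.0, 430.4277, 196.087], [0.0, 0.0, 1.0]], 'T': [[0.0218, 0.9974, -0.068, 0.5317], [-0.9989, 0.0246, 0.0401, 0.0213], [0.0417, 0.0671, 0.9969, 0.9334], [0.0, 0.0, 0.0, 1.0]]}
wrist {'K': [[321.5241, 0.0, 323.2711], [0.0, 321.5241, 203.4611], [0.0, 0.0, 1.0]], 'mount': [[-0.0, 0.9686, 0.2486, 0.0669], [1.0, 0.0002, -0.0005, 0.0009], [-0.0006, 0.2486, -0.9686, -0.1593], [0.0, 0.0, 0.0, 1.0]]}
{'time': 0.15, 'qpos': array([-1.36199243e+00,  3.42564077e-01,  1.52479132e+00,  2.29147794e-05,
        1.27539249e+00, -1.45987967e-01]), 'qvel': array([ 0.00109734, -0.00093511, -0.00399437,  0.00010037, -0.0001575 ,
       -0.00124867]), 'joint_efforts': array([ 8.29065175e-04, -4.31471801e+01, -2.44353729e+01,  7.17491191e-02,
        5.38467220e-02, -7.92435753e-05]), 'tool_pos': array([ 0.18235316, -0.49199397,  0.22620607]), 'tool_rot': array([-3.14045289e+00, -1.89734015e-04,  3.54785072e-01]), 'contact_force': array([-0.86703832,  0.0457367 ,  0.78611521]), 'torque': array([ 0.00693114, -0.03933902,  0.02589629]), 'grip_force': 0.0, 'opening': 0.09181608422564022}
```

View pics/top0.png

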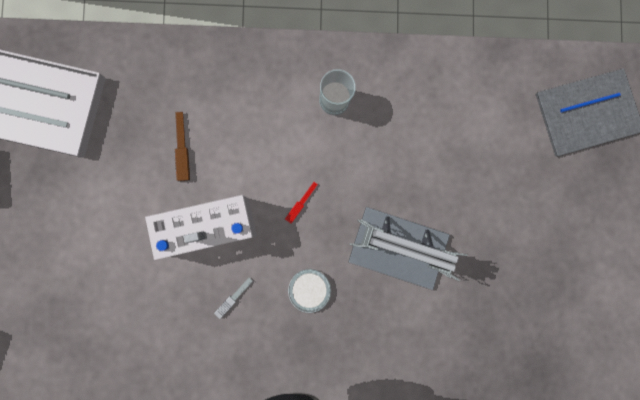

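View pics/side0.png

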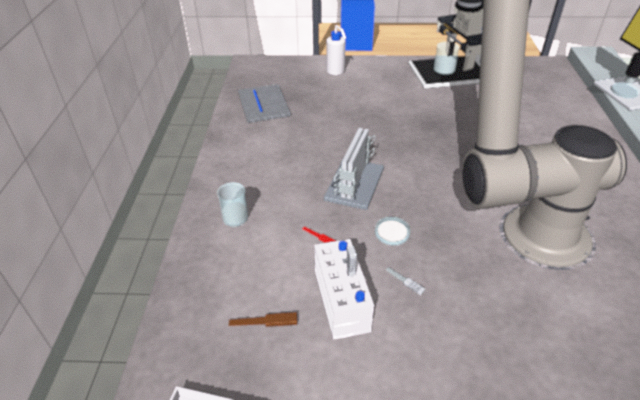

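Top view candidates: grey gauge upright in the rack (190,238), brown one lying (182,150), red one lying (302,203), and small grey one lying (235,298). By colour and description the choice is the one in the rack, between the blue-capped tubes (162,245) and (237,229). The mould is at (408,248). I'll check the choice in one close crop.

Run:
```python
import cv2,numpy as np
a=cv2.imread('pics/top0.png');b=cv2.imread('pics/side0.png')
r=lambda im,x,y,w,h,s:cv2.resize(im[y:y+h,x:x+w],None,fx=s,fy=s,interpolation=cv2.INTER_CUBIC)
c1=r(a,140,190,120,75,3.3333); c2=r(a,345,200,120,95,3.3333)
d=r(b,300,230,80,120,5)[:565]
H=max(c1.shape[0]+c2.shape[0],d.shape[0]);o=np.zeros((H,800,3),np.uint8)
o[:c1.shape[0],:400]=c1;o[c1.shape[0]:c1.shape[0]+c2.shape[0],:400]=c2;o[:d.shape[0],400:]=d
cv2.imwrite('pics/crop1.png',o);print(o.shape,c1.shape)
```

```text
(567, 800, 3) (250, 400, 3)
```

View pics/crop1.png

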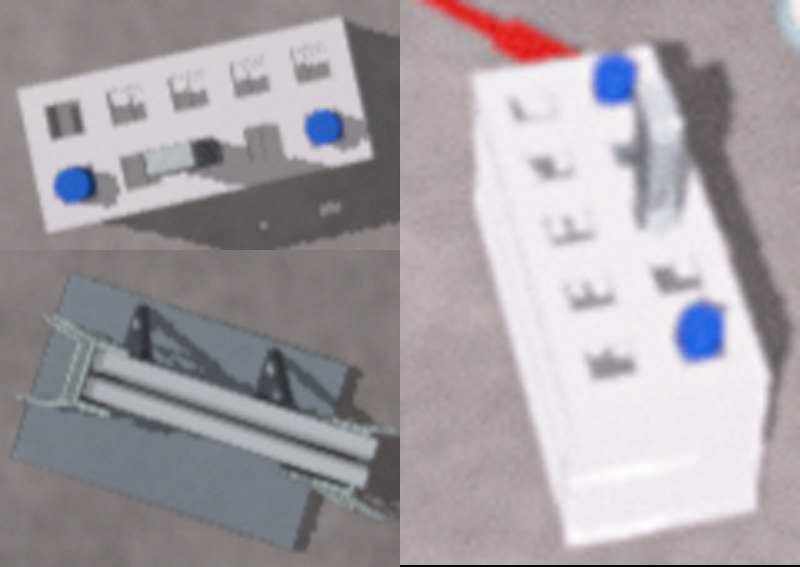

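The crop confirms the grey ribbed handle standing upright in the middle hole (y=0) of the -x row, between the two tubes. The mould's plates run diagonally, with the brackets and so the back plate on the far (+x) side. Next I compute the positions.

```bash
cat >> h.py <<'E'
def ray(uv,K,T,z):
    d=np.linalg.inv(K)@np.array([uv[0],uv[1],1.]); d=T[:3,:3]@np.array([d[0],-d[1],-d[2]]); o=T[:3,3]
    return o+d*(z-o[2])/d[2]
from scipy.spatial.transform import Rotation as R
def wristT(s):
    T=np.eye(4);T[:3,:3]=R.from_euler('xyz',s['tool_rot']).as_matrix();T[:3,3]=s['tool_pos']
    return T@vision.get_calibration('wrist')['mount']
def proj(p,K,T):
    q=np.linalg.inv(T)@np.append(p,1); return (K@np.array([q[0],-q[1],-q[2]]))[:2]/-q[2]
E
python3 - <<'E'
from h import *
c=vision.get_calibration('top');K,T=c['K'],c['T']
f=lambda x,y,x0,y0,z:ray((x0+x/3.3333,y0+y/3.3333),K,T,z)
C=np.array([f(*p,140,190,.095) for p in[(18,90),(340,17),(372,157),(47,232)]])
print(C.round(3)); o=C.mean(0)
v=(C[0]-C[1]+C[3]-C[2])/2; print('len',np.linalg.norm(v)); v/=np.linalg.norm(v); yaw=np.arctan2(-v[0],v[1])
xh=np.array([np.cos(yaw),np.sin(yaw),0]);print('rack',o,'yaw',yaw,'gauge',o-.019*xh)
print('handletop',f(170,157,140,190,.165),'hole4',f(265,142,140,190,.095)-(o-.019*xh))
A=f(93,372-250,345,200,.14);B=f(372,457-250,345,200,.14)
v=A-B;print('mould mid',(A+B)/2,'len',np.linalg.norm(v),'yaw',np.arctan2(-v[0],v[1]))
E
```

```text
[[0.541 0.319 0.095]
 [0.587 0.136 0.095]
 [0.506 0.115 0.095]
 [0.46  0.298 0.095]]
len 0.18863609738678483
rack [0.52356124 0.2171845  0.095     ] yaw 0.249236571882799 gauge [0.50514832 0.21249788 0.095     ]
handletop [0.50638422 0.21327922 0.165     ] hole4 [ 0.00866771 -0.03558508  0.        ]
mould mid [ 0.49142007 -0.19096498  0.14      ] len 0.1628214610832379 yaw -0.27277777353311605
```

Request:
move_arm([
  [40,20,15,0,0],
  [40,20,15,0,0],
  [40,20,15,0,0],
  [40,20,15,0,0],
  [40,20,15,0,0],
  [40,20,15,0,0],
  [10,45,2,-0.02,0],
  [10,45,2,-0.02,0],
  [10,45,2,-0.02,0],
  [10,45,2,-0.02,0],
  [10,45,2,-0.02,0],
  [10,45,0,0,0],
], newtons=25)

```text
time: 1.35
tool_pos: [0.4825, -0.1005, 0.3269]
tool_rot: [3.141, -0.0, 0.254]
contact_force: [0.9, 0.7, -0.2]
opening: 0.0457
grip_force: 0.0
```

Request:
move_arm([
  [4,45,0,0,0],
  [4,45,0,0,0],
  [4,45,0,0,0],
  [4,45,0,0,0],
  [4,45,0,0,0],
  [4,45,-10,0,0],
  [0,45,-20,0,0],
  [0,0,0,0,0],
  [0,0,0,0,0],
])

```text
time: 2.25
tool_pos: [0.5059, 0.2135, 0.2959]
tool_rot: [3.141, 0.002, 0.257]
contact_force: [-1.3, -0.5, -0.3]
opening: 0.0459
grip_force: 0.0
```

Run:
```python
from h import *
s=monitor.observe(); T=wristT(s); snap('wrist','w1'); K=vision.get_calibration('wrist')['K']
print(s['tool_pos'],s['tool_rot'],'pred handle top',proj([.506,.213,.165],K,T))
np.savez('w1',T=T,K=K)
```

```text
[0.50588056 0.21345748 0.29585076] [3.14108019e+00 2.07359981e-03 2.57233032e-01] pred handle top [322.5527164 195.3173771]
```

View pics/w1.png

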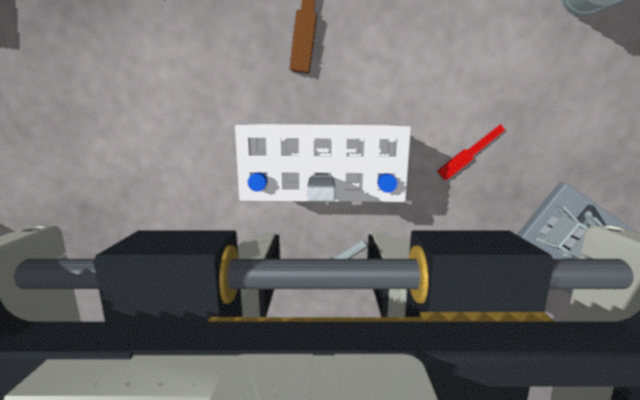

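The wrist view shows the handle top at about (321,192), against a predicted (322,195), with the rack square to the image. I'm aligned, so I descend and grip.

Request:
move_arm([
  [0,0,-30,-0.005,0],
  [0,0,-30,0,0],
  [0,0,-30,0,0],
  [0,0,-30,0,0],
  [0,0,-20,0,0],
  [0,0,-20,0,0],
  [0,0,-18,0,0],
  [0,0,0,0,0],
  [0,0,0,0,1],
  [0,0,0,0,1],
  [0,0,0,0,1],
  [0,0,0,0,1],
], newtons=25)

```text
time: 3.5
tool_pos: [0.507, 0.2131, 0.1199]
tool_rot: [-3.141, -0.002, 0.25]
contact_force: [-1.0, 1.4, 3.6]
opening: 0.026
grip_force: 25.0
```

Request:
move_arm([
  [0,0,0,0,1],
  [0,0,0,0,1],
  [0,0,10,0,1],
  [0,0,20,0,1],
  [0,0,20,0,1],
  [0,0,30,0,1],
  [0,0,30,0,1],
])

```text
time: 4.2
tool_pos: [0.5058, 0.2123, 0.2298]
tool_rot: [3.141, 0.002, 0.25]
contact_force: [1.1, -0.7, -1.1]
opening: 0.0258
grip_force: 25.0
```

Request:
move_arm([
  [0,0,30,0,1],
  [0,-20,30,0,1],
  [-5,-35,30,-0.1,1],
  [-10,-40,0,-0.1,1],
  [-10,-45,0,-0.1,1],
  [-10,-45,0,-0.1,1],
  [-10,-45,0,-0.1,1],
  [-10,-45,0,-0.02,1],
  [-10,-45,0,0,1],
  [-8,-45,0,0,1],
  [0,-22,0,0,1],
  [0,0,0,0,1],
])

```text
time: 5.4
tool_pos: [0.4326, -0.1771, 0.3188]
tool_rot: [3.14, 0.001, -0.274]
contact_force: [0.6, 0.7, -0.8]
opening: 0.0257
grip_force: 25.0
```

Run:
```python
from h import *
import time
s=monitor.observe(); T=wristT(s); im=snap('wrist','w2'); K=vision.get_calibration('wrist')['K']
print(s['tool_pos'],s['tool_rot'],s['contact_force'],'pred mid',proj([.491,-.191,.14],K,T))
np.savez('w2',T=T,K=K)
sd=snap('side','s2')
a=cv2.imread('pics/w2.png')
o=cv2.resize(a[60:230,150:470],None,fx=2.5,fy=2.5,interpolation=cv2.INTER_CUBIC);cv2.imwrite('pics/w2c.png',o)
```

```text
[ 0.43255919 -0.17711346  0.31876273] [ 3.14032173e+00  7.92290694e-04 -2.74493071e-01] [ 0.5596902   0.71503773 -0.77646062] pred mid [319.90304269 128.31212029]
```

View pics/w2c.png

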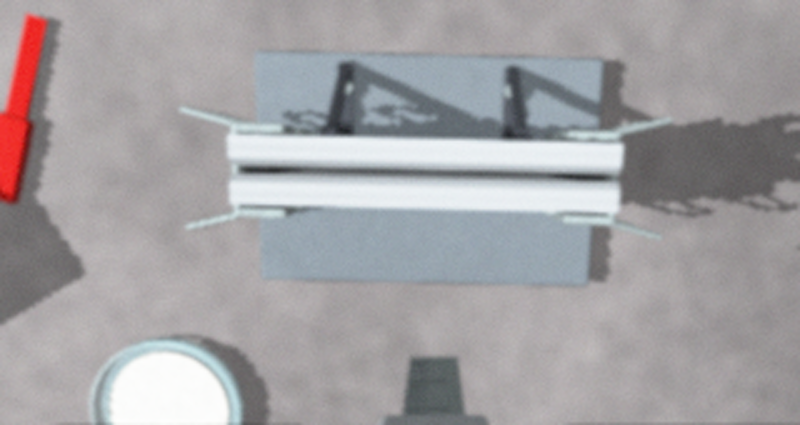

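The picture shows the gap as a dark line from (232,170) to (622,178) in the crop, with its middle at full-image (321,129), where I predicted (320,128). The blade's thin end is at crop (435,358). Next I refine both numerically.

Run:
```python
from h import *
d=np.load('w2.npz');K,T=d['K'],d['T'];g=cv2.cvtColor(cv2.imread('pics/w2.png'),cv2.COLOR_BGR2GRAY).astype(float)
xs=[];ys=[]
for x in range(250,392):
    r0=129.2+.0205*(x-320.8); rr=np.arange(int(r0)-5,int(r0)+7); c=g[rr,x]; w=np.clip(c.max()-20-c,0,None)
    xs.append(x);ys.append((w*rr).sum()/w.sum())
xs=np.array(xs);ys=np.array(ys);p=np.polyfit(xs,ys,1);k=abs(ys-np.polyval(p,xs))<.7;p=np.polyfit(xs[k],ys[k],1)
print('slope',p[0],'res',(ys-np.polyval(p,xs))[k].std(),k.sum())
A=ray((250,np.polyval(p,250)),K,T,.137);B=ray((391,np.polyval(p,391)),K,T,.137);v=A-B
print('yaw',np.arctan2(-v[0],v[1]))
for r in(145-9,): pass
L=ray((150+230/2.5,60+170/2.5),K,T,.14);Rr=ray((150+623/2.5,60+177/2.5),K,T,.14);print('ends',L,Rr,np.linalg.norm(L-Rr))
xm=(150+230/2.5+150+623/2.5)/2; print('mid',ray((xm,np.polyval(p,xm)),K,T,.137))
s=monitor.observe();Rt=R.from_euler('xyz',s['tool_rot']).as_matrix()
print('tip pred px',[proj(s['tool_pos']+Rt@np.array([0,y,.104]),K,T) for y in(-.008,0,.008)])
print('tip meas world',ray((324,203.2),K,T,.2148), 'tcp',s['tool_pos'])
print(g[196:226:1,324].astype(int)); print(g[206,308:342].astype(int))
```

```text
slope 0.022824788173842855 res 0.06024325437418233 142
yaw -0.29681343332250915
ends [ 0.51291196 -0.11435874  0.14      ] [ 0.46653885 -0.26866459  0.14      ] 0.1611234380944562
mid [ 0.49020548 -0.19149799  0.137     ]
tip pred px [array([309.5588194 , 203.76160662]), array([319.0203971 , 203.72835089]), array([328.48112022, 203.69509817])]
tip meas world [ 0.4321849  -0.17849072  0.2148    ] tcp [ 0.43296143 -0.17435658  0.31877586]
[170 174 171 171 170 164 146 115  96  95  97 101  98  95  98  92  88  92
  94  94  97  97  98  93  97  92  93  83  93 100]
[159 158 162 159 152 134 105  87  88  83  83  86  94  94  94  94  97  96
  96  97  95  93 100  96 105 133 157 165 165 167 168 169 164 168]
```

Request:
move_arm([
  [20,-5,0,-0.023,1],
  [20,-5,0,0,1],
  [18,-3,0,0,1],
  [0,0,-20,0,1],
  [0,0,-20,0,1],
  [0,0,-15,0,1],
  [0,0,-5,0,1],
  [0,0,0,0,1],
  [0,0,0,0,1],
])

```text
time: 6.4
tool_pos: [0.4918, -0.1869, 0.2597]
tool_rot: [3.141, -0.001, -0.292]
contact_force: [0.1, 0.5, -0.9]
opening: 0.0256
grip_force: 25.0
```

Run:
```python
from h import *
s=monitor.observe(); T=wristT(s); im=snap('wrist','w3'); K=vision.get_calibration('wrist')['K']
Rt=R.from_euler('xyz',s['tool_rot']).as_matrix()
print(s['tool_pos'],s['tool_rot'],s['contact_force'],'tip px',proj(s['tool_pos']+Rt@np.array([0,0,.104]),K,T))
np.savez('w3',T=T,K=K); snap('side','s3')
a=cv2.imread('pics/w3.png');b=cv2.imread('pics/s3.png')
c=vision.get_calibration('side');q=proj([.49,-.19,.15],c['K'],c['T']).astype(int);print(q)
A=cv2.resize(a[120:240,220:420],None,fx=4,fy=4,interpolation=cv2.INTER_CUBIC)
B=cv2.resize(b[q[1]-45:q[1]+0,q[0]-100:q[0]+100][:30],None,fx=4,fy=4,interpolation=cv2.INTER_CUBIC)
cv2.imwrite('pics/w3c.png',np.vstack([A,B]))
```

```text
[ 0.49182478 -0.18690649  0.25969938] [ 3.14122828e+00 -1.26729438e-03 -2.92314598e-01] [ 0.05842108  0.51680043 -0.93234661] tip px [322.48879696 203.31716051]
[355 141]
```

View pics/w3c.png

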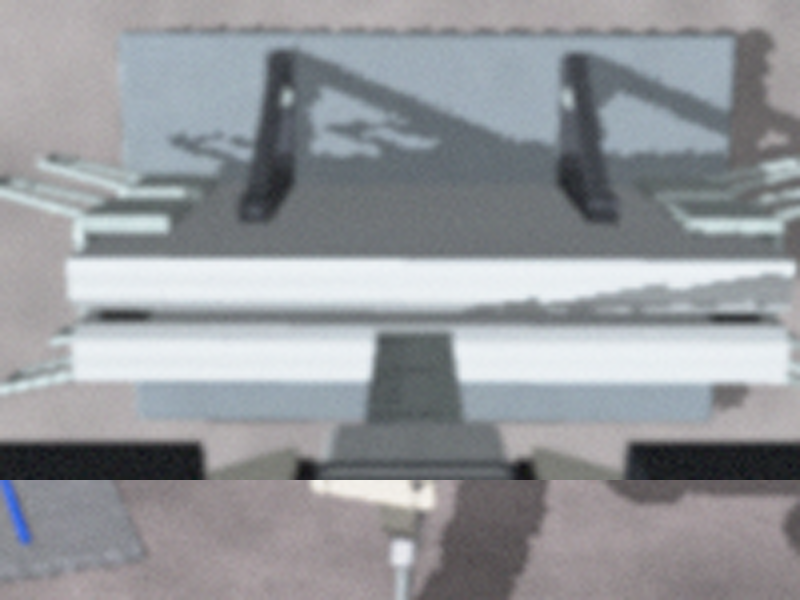

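The crop shows the thin end at (414,333) just in front of the gap line (row about 318), and the blade is parallel to the gap. I compute the offset across the gap.

Run:
```python
from h import *
d=np.load('w3.npz');K,T=d['K'],d['T'];g=cv2.cvtColor(cv2.imread('pics/w3.png'),cv2.COLOR_BGR2GRAY).astype(float)
for x in(250,270,290,305,350,380,400): print(x,g[190:212,x].astype(int))
for x in(318,323,329): print('blade',x,g[190:212,x].astype(int))
y=-.295;X=np.array([np.cos(y),np.sin(y),0]);Y=np.array([-np.sin(y),np.cos(y),0])
t=ray((323.5,203),K,T,.1557)
for r in(198,199,199.5,200,201):
    q=ray((323.5,r),K,T,.137);print(r,'across mm',(q-t)@X*1e3)
L=ray((220+67/4,120+262/4),K,T,.14);Q=ray((220+797/4,120+270/4),K,T,.14);m=(L+Q)/2;print('mid',m,'along',(m-t)@Y*1e3)
```

```text
250 [233 236 238 234 225 202 174 119  66  68 122 173 195 197 212 230 237 238
 237 233 232 233]
270 [232 234 238 236 229 211 186 156 130 122 140 176 194 202 210 229 238 239
 237 234 233 232]
290 [234 235 237 237 232 213 187 158 133 122 142 178 201 205 211 228 235 239
 237 235 234 237]
305 [234 236 237 238 231 214 190 158 127 118 130 169 198 205 212 226 236 238
 237 236 235 234]
350 [237 238 239 236 227 174 136 125 115 117 133 169 197 209 214 224 234 238
 237 237 235 237]
380 [232 213 179 158 156 144 138 146 125 114 126 157 192 204 210 224 235 237
 239 238 235 235]
400 [183 160 160 157 160 162 180 173 113  57  88 151 196 207 209 221 232 237
 237 237 235 235]
blade 318 [237 236 238 237 231 215 197 172 135 120 130 157 158 126  93  84  91  94
  90  93  89  87]
blade 323 [236 237 238 238 233 220 196 173 135 118 133 158 158 125  97  95 101  95
  97  96 100  93]
blade 329 [235 238 238 237 233 219 198 173 134 116 134 156 158 124 101  97  96  95
 100  91  99  98]
198 across mm -0.08599589747556799
199 across mm -1.0130855851788974
199.5 across mm -1.4771797307297014
200 across mm -1.9416406562408042
201 across mm -2.8716645877468663
mid [ 0.50137484 -0.19499363  0.14      ] along -4.069635544908016
```

Request:
move_arm([
  [-1.5,-3.5,0,-0.003,1],
  [0,0,-5,0,1],
  [0,0,-5,0,1],
  [0,0,-5,0,1],
  [0,0,-5,0,1],
  [0,0,-5,0,1],
  [0,0,0,0,1],
  [0,0,0,0,1],
], newtons=12)

```text
time: 7.3
tool_pos: [0.4899, -0.1908, 0.2337]
tool_rot: [3.142, 0.0, -0.296]
contact_force: [-0.1, -0.2, -1.2]
opening: 0.0261
grip_force: 12.0
```

Request:
move_arm([
  [0,0,-4,0,1],
  [0,0,-4,0,1],
  [0,0,-4,0,1],
  [0,0,0,0,1],
  [0,0,0,0,1],
])

```text
time: 7.8
tool_pos: [0.4899, -0.1908, 0.2216]
tool_rot: [3.142, 0.0, -0.296]
contact_force: [0.2, 0.6, -1.3]
opening: 0.0259
grip_force: 12.0
```

Request:
move_arm([
  [0,0,-3,0,1],
  [0,0,-3,0,1],
  [0,0,0,0,1],
  [0,0,0,0,1],
])

```text
time: 8.2
tool_pos: [0.4899, -0.1908, 0.2157]
tool_rot: [3.142, 0.0, -0.296]
contact_force: [0.4, 0.6, -0.5]
opening: 0.0261
grip_force: 12.0
```

Request:
move_arm([
  [0,0,-3,0,1],
  [0,0,-3,0,1],
  [0,0,0,0,1],
  [0,0,0,0,1],
])

```text
time: 8.6
tool_pos: [0.4899, -0.1908, 0.2095]
tool_rot: [-3.142, 0.0, -0.296]
contact_force: [-0.2, -0.2, -2.1]
opening: 0.0256
grip_force: 12.0
```

```bash
cat > f.py <<'E'
from h import *
F=[];P=[]
for i in range(4):
    s=monitor.observe();F.append(np.r_[s['contact_force'],s['torque']]);P.append(s['tool_pos']); vision.read_camera('side')
F=np.mean(F,0);y=-.296
print('F',F.round(2),'across',round(F[0]*np.cos(y)+F[1]*np.sin(y),2),'P',np.mean(P,0).round(4),s['opening'])
E
python3 f.py
```

```text
F [-0.1  -0.08 -2.09  0.04 -0.06  0.  ] across -0.07 P [ 0.4899 -0.1908  0.2096] 0.02602982598906593
```

Request:
move_arm([
  [0,0,-2,0,1],
  [0,0,-2,0,1],
  [0,0,0,0,1],
  [0,0,0,0,1],
])

```text
time: 9.2
tool_pos: [0.4899, -0.1909, 0.2059]
tool_rot: [3.141, -0.0, -0.296]
contact_force: [-1.3, 0.3, 1.9]
opening: 0.0261
grip_force: 12.0
```

```bash
python3 f.py
```

```text
F [-0.88  0.09  2.59  0.08  0.32 -0.03] across -0.86 P [ 0.4899 -0.1909  0.2059] 0.02584183269061133
```

Request:
move_arm([
  [0,0,-2,0,1],
  [0,0,-2,0,1],
  [0,0,0,0,1],
  [0,0,0,0,1],
])

```text
time: 9.8
tool_pos: [0.4899, -0.1908, 0.2015]
tool_rot: [3.142, 0.0, -0.296]
contact_force: [-1.4, -0.4, 1.3]
opening: 0.0261
grip_force: 12.0
```

```bash
python3 f.py
```

```text
F [-1.03 -0.    1.35  0.04  0.21 -0.01] across -0.99 P [ 0.4899 -0.1908  0.2015] 0.02563244830912717
```

Request:
move_arm([
  [0,0,-1,0,1],
  [0,0,-1,0,1],
  [0,0,0,0,1],
  [0,0,0,0,1],
  [0,0,0,0,1],
  [0,0,0,0,1],
  [0,0,0,0,1],
  [0,0,0,0,1],
])

```text
time: 10.8
tool_pos: [0.4899, -0.1908, 0.1999]
tool_rot: [3.141, -0.0, -0.296]
contact_force: [-2.2, 1.3, 5.4]
opening: 0.0256
grip_force: 12.0
```

```bash
sed -i 's/range(4)/range(12)/' f.py; python3 f.py
python3 - <<'E'
from h import *
s=monitor.observe(); T=wristT(s); snap('wrist','w4'); K=vision.get_calibration('wrist')['K']; b=snap('side','s4')[:,:,::-1]
Rt=R.from_euler('xyz',s['tool_rot']).as_matrix()
print('handle top pred',proj(s['tool_pos']+Rt@np.array([0,0,-.046]),K,T))
a=cv2.imread('pics/w4.png');r=lambda i,x,y,w,h,k:cv2.resize(i[y:y+h,x:x+w],None,fx=k,fy=k,interpolation=cv2.INTER_CUBIC)
cv2.imwrite('pics/c4.png',np.vstack([r(a,220,150,200,90,4),r(b,305,70,100,85,8)[:240] if 0 else r(b,275,80,160,48,5)]))
E
```

```text
F [-1.83  0.46  5.31  0.2   0.51 -0.  ] across -1.89 P [ 0.4899 -0.1908  0.1999] 0.02571628521291747
handle top pred [321.94235515 297.76177263]
```

View pics/c4.png

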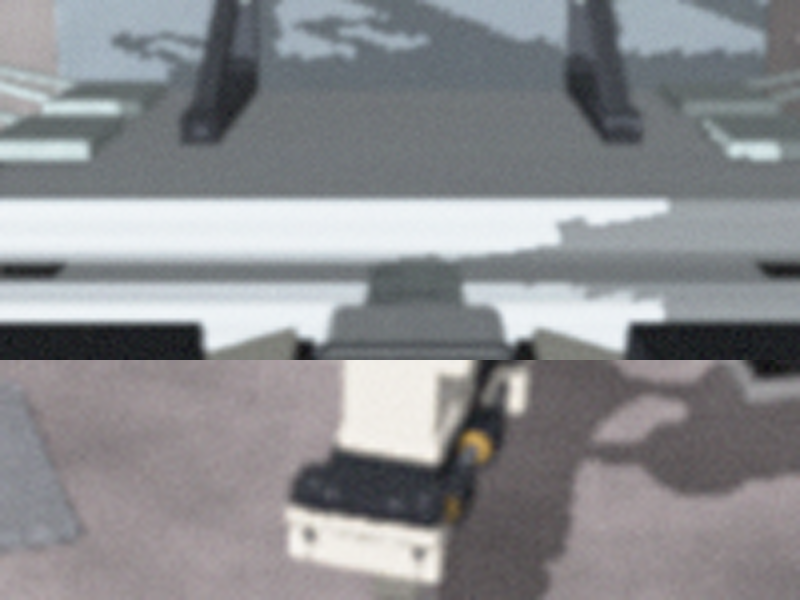

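The blade sits squarely in the gap at mid-opening, with its handle clear above the plates. The upward force is steady at about 6.5 N with a small lateral imbalance of about 2 N. Both plates must therefore be loaded, and from the roughly 6 mm of travel past first contact the front plate has given at most about 0.4 mm. I hand the job in.

```bash
python3 -c "
from cell import workorder
print(workorder.hand_in())"
```

```text
the job is handed in; nothing more can be done
None
```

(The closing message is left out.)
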